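Set the gear lever to its angle with a pendulum gauge

TASK

Pick up the pendulum angle gauge and plug its square socket right down onto the square end of the upright gear lever. Then, with the gauge still in the gripper, lean it and the lever over together until the gauge's swinging black pointer settles on its red mark. Finish holding it there, still fully seated and steady, so that a mate can tighten the shaft clamp; leave the oil bottle, the shift fork and the bearing where they stand.

Things in the scene. Friction and masses are not known exactly. Their poses are not given: they have to be found in the camera images.
- gauge: Loose pendulum angle gauge, 300 g (varies), 161 mm high: aluminium foot 36 (x) x 56 (y) x 32 mm, round black case 88 mm in diameter and 24 mm thick centred 74 mm up, aluminium grip tab on top. Origin: centre of the foot's underside. z up; the white dial faces -x; +y is to the left of someone facing the dial. Starts upright on its foot, dial roughly towards the robot.
- gauge_grip (a point): Middle of the gauge's grip tab (aluminium, fine ribs on its narrow sides): 26 mm along the gauge's y, 14 mm along its x, 46 mm high. This point is 140 mm above the underside of the foot, 21 mm below the tab's top and 22 mm above the top of the case. Axes as the gauge's.
- gauge_foot (a point): Centre of the underside of the gauge's foot, axes as the gauge's. Here opens the square socket: 14 x 14 mm with a 1.5 mm chamfer, 27 mm deep, sides along x and y.
- pointer (a joint): Reading of the black swinging pointer (a pendulum that stays vertical), rad: 0 with the gauge upright, growing as the gauge leans to the right of someone who faces the dial (towards the gauge's -y), equal to that lean once it has settled. It swings at about 3 Hz when the gauge is moved and settles within about 1.5 s.
- mark (a joint): Where the red mark (red hand with a broad tip) is set on the dial, rad, on the pointer's scale, between 0.16 and 0.36, different every time; it stays put. The pointer is on the mark when both joints read the same, so the gauge must lean to its right by this angle.
- pointer_tip (a point): Tip of the black pointer, 34 mm from the dial centre; its z axis runs along the pointer.
- mark_tip (a point): Red tip of the mark, 34 mm from the dial centre; its z axis runs along the mark.
- seat (a point): Centre of the top face of the gear lever's round collar (26 mm in diameter), where the gauge's foot rests. Above it stands a 12 x 12 mm square stub 20 mm high whose top 5 mm more taper in to 6 x 6 mm (25 mm in all). z runs along the lever, x and y along the square's sides. A seated gauge has play: it can rock some 2 degrees on the stub.
- pivot (a point): Centre of the gear lever's pivot in the fixed turret (aluminium casting with a steel gate plate, screwed to a wooden offcut 105 x 175 x 28 mm): 55 mm above the bench, 52 mm below the seat. The lever leans only about this point's x axis, towards +y or -y; z is up; -x faces roughly towards the robot.
- lever (a joint): Lean of the gear lever, rad: 0 upright, positive towards the pivot point's -y (to the right seen from the robot), at most 0.45 either way. A spring brings it back upright: 1.2 N m per rad, so some 2 N at the gauge's grip.
- oil_bottle_mid (a point): Middle of a loose cream oil bottle with a red spout, 52 mm in diameter, 176 mm high; a bystander.
- shift_fork_mid (a point): Middle of a loose grey shift fork lying flat, 101 x 68 x 22 mm; a bystander.
- bearing_1_mid (a point): Middle of a loose ball bearing, 47 mm in diameter, 15 mm high; a bystander.

How it is judged:
By the outcome, as a careful person would: the job done as asked, in the order asked, and still so for the second after the job is handed in, while the arm keeps its last pose, push and grip.
It also fails if it takes over 51 s, if anything falls off the work surface, if the arm or the gripper's body presses on something with over 40 N, if the wrist force passes 120 N, or if a joint passes its speed limit or range.

ROBOT

A 7-joint arm with a two-finger parallel gripper is mounted at the origin on a cart in front of the work surface, level with it; the furniture and walls round the work are solid. World frame = base frame: x ahead of the robot, y to its left, z up, the work surface at z = 0. Lengths are in m, angles in rad, forces in N, time in s.
With the tool pointing down it reaches from about 0.4 to 0.85 m from the base axis. Payload 10.4 kg.
Tool frame: the origin (TCP) lies at the centre of the arm's flange, where the gripper is bolted on; the fingertips stand 173 mm ahead of it and the grasp point (between the pads) lies r.grip_point_offset ahead of it (r.grip_point_offset is the distance from the TCP to the grasp point, in m); z points along the fingers, y is the line along which they close (so a half turn about z gives the same grasp; the last joint's range is limited). The gripper opens to 85 mm and grips with 20 to 120 N. Pads are 22 mm wide; open, the fingers measure 114 mm over their backs; the gripper's body (76 mm by 85 mm) begins 54 mm behind the grasp point. The pads swing forward as they close: fully open they stand 13 mm farther back than shut.
Start: joints at [-1.166, 0.332, -0.065, 1.46, 0.022, 1.35, -0.088], TCP at [0.259, 0.569, 0.405] pointing down, gripper open.
Joint ranges: [-2.6, 2.6], [-0.5, 2.12], [-1.47, 1.34], [0.16, 2.42], [-1.27, 4.41], [0.06, 2.06], [-2.6, 2.6]. Speed limits (rad/s): [2.22, 2.22, 2.79, 2.79, 3.14, 3.14, 3.14].

INTERFACE

Orientations are given as a unit quaternion [w, x, y, z].
In Python, from rig import r gives the robot as it stands.
- The arm moves only by the tool drive_tool, never from a script. Its argument "rows" is a list of rows, each a list of 4 numbers: the shift along the world's x, y, z in units of 0.6 m (1.0 is 0.6 m), then the turn about the world's z in units of 90 degrees (1.0 is 90 degrees). A call has exactly 10 rows; each row is the pose to reach, as a shift and turn from the pose commanded when the call began; what a row does not reach only later rows make up. A row lasts 1/12 s, in which the tool goes at most 41.7 mm and 7.16 degrees, less where a joint would pass 70% of its speed; a pose out of reach is approached as far as the arm can. A call with a number of a shift or a turn outside -1 to 1 is refused whole. A call with a gripper value outside its range is refused whole. "hand" is the opening, from 0 (shut) to 1 (fully open), set as the call begins (left out, the last holds). The fingers move at their own pace and stop on an object; "squeeze" is the grip in N (left out, the last holds). Time passes only in rows, so rows that repeat a pose let the fingers close, or fill a call up. It gives the time, the measured TCP pose, the force, the opening and the grip force at its end, in the units of the state.
- r.state(): the state, without advancing time (a new reading comes with each control period).
- r.snapshot(name): name is "scene" or "top" or "wrist"; returns (picture, depth): 420x560x3 uint8, red, green, blue; 420x560 float32, m along the optical axis (not along the pixel's ray), 0 where there is no reading.
- r.camera_params(name): a dict with "camera_matrix" (3x3 intrinsics, pixels), "k1" (the pictures are not rectified: a ray, as slopes to the right and down, at radius r is drawn at 1 + k1 r^2 times it, then the intrinsics apply), "eye" and "attitude" of the camera in the world. Camera axes: x right, y up, looking along -z (the intrinsics and any distortion apply to the point x, -y, -z); pixel columns grow to the right and rows downward; lengths in m; the calibration is good to about 2 mm. A picture is of the moment at which its call begins: read the wrist's pose just before it. camera_params takes no time and is no camera call; for the wrist camera it gives the pose at the moment of the call.
- r.sign_off(): hands the job in; it is judged then, once.
The state is a dict: "time_s": time; "joints": joint angles; "joint_velocities": joint speeds; "joint_torque": joint torques, N m; "tool_pos": TCP position; "orientation": TCP orientation; "contact_force": force on the tool from outside, world axes, zero at the start; "wrist_torque": the same for the moment, N m; "grip_width": finger opening in m; "grip_force": force on a finger pad.
Only numpy, scipy, OpenCV 4.12 (cv2) and the standard library are available. Lean on these libraries where they do the work, as an engineer would, in place of code of your own. Each camera call takes 0.05 s, during which the arm holds its last target. There are 200 camera calls.

## Working session

There is one attempt and no reset: what is moved stays moved. The work goes in short steps, Python scripts to look and compute and a tool call to move; the robot and the scene stay as the last step left them, time stands still between calls to the robot, and variables do not carry over. Pictures are saved under pics/ and viewed, at most 10 in all, crops included, and the job is handed in when it is done.

Besides the shell and the picture viewer there is one more tool, called after ">>>" as name(argument=value, ...) on one line, values as JSON. drive_tool: Moves the arm, as the interface text tells. Shifts and turns lie within -1 to 1; 1 stands for 0.6 m of shift or 90 degrees of turn. Its arguments: {"type":"object","properties":{"rows":{"type":"array","items":{"type":"array","items":{"type":"number","minimum":-1,"maximum":1}}},"hand":{"type":"number"},"squeeze":{"type":"number"}},"required":["rows"]}

```bash
mkdir -p pics; ls; cat > h.py <<'E'
from rig import r
import numpy as np, cv2
def snap(n,save=None):
    p=r.camera_params(n); im,d=r.snapshot(n)
    if save: cv2.imwrite('pics/'+save,im[:,:,::-1])
    return im,d,p
E
python3 - <<'E'
from h import *
for n in("scene","top"):
    im,d,p=snap(n,n+'1.png'); print(n,p); np.savez(n+'1.npz',im=im,d=d)
a=[cv2.imread('pics/%s1.png'%n) for n in('scene','top')]
print(r.grip_point_offset, r.state())
E
```

```text
pics
scene {'camera_matrix': array([[437.01656838,   0.        , 277.35981955],
       [  0.        , 437.01656838, 200.59148643],
       [  0.        ,   0.        ,   1.        ]]), 'k1': -0.037347104516896934, 'eye': array([-0.10970431, -0.40230725,  0.73864587]), 'attitude': array([ 0.75971104,  0.36237675, -0.22110108, -0.4925815 ])}
top {'camera_matrix': array([[391.41464836,   0.        , 280.71512531],
       [  0.        , 391.41464836, 210.77005109],
       [  0.        ,   0.        ,   1.        ]]), 'k1': -0.06768550441333016, 'eye': array([ 0.47282253, -0.04686581,  1.13414718]), 'attitude': array([ 0.71074375,  0.0184978 , -0.02848106, -0.70263076])}
0.1547 {'time_s': 0.1, 'joints': array([-1.16562568,  0.3327826 , -0.06468314,  1.46084566,  0.0216092 ,
        1.34991813, -0.08851456]), 'joint_velocities': array([ 7.58016991e-04, -9.63071721e-04,  6.27654181e-04, -5.70190467e-04,
       -5.81884670e-04, -1.32931918e-03,  9.18397527e-05]), 'joint_torque': array([ 8.81700580e-04, -6.26738262e+01,  4.88074974e-02, -3.92425954e+01,
        1.62147603e-02,  6.98536591e-03, -8.46680064e-05]), 'tool_pos': array([0.25923167, 0.56857382, 0.40401718]), 'orientation': array([-9.79664194e-05,  2.12262887e-01,  9.77212398e-01, -6.21399452e-04]), 'contact_force': array([-0.70732955, -0.45163066, -0.74183352]), 'wrist_torque': array([0.02200652, 0.01065227, 0.06618973]), 'grip_force': 0.0, 'grip_width': 0.08562594944936093}
```

View pics/scene1.png

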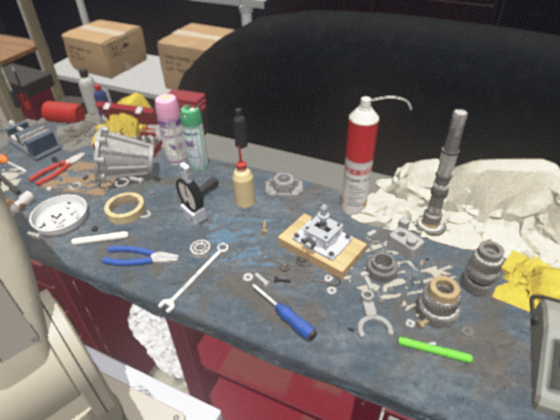

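View pics/top1.png

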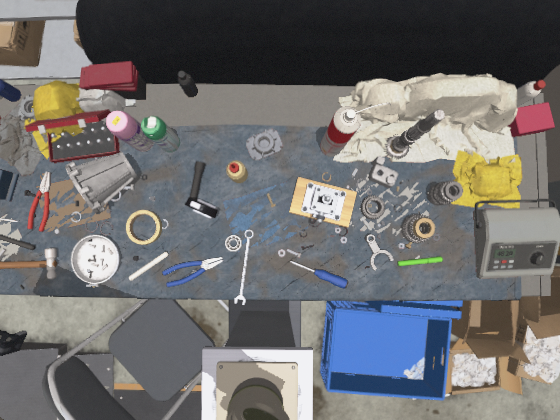

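```bash
cat >> h.py <<'E'
from scipy.spatial.transform import Rotation as R
def rays(p,uv):
    K=p['camera_matrix'];uv=np.asarray(uv,float).reshape(-1,1,2)
    n=cv2.undistortPoints(uv,K,np.array([p['k1'],0,0,0,0.]))[:,0]
    q=p['attitude'];M=R.from_quat([q[1],q[2],q[3],q[0]]).as_matrix()
    return p['eye'],np.c_[n[:,0],-n[:,1],-np.ones(len(n))]@M.T
def cloud(p,d,u0,u1,v0,v1):
    U,V=np.meshgrid(np.arange(u0,u1),np.arange(v0,v1))
    e,D=rays(p,np.c_[U.ravel(),V.ravel()])
    dd=d[v0:v1,u0:u1].ravel(); return np.c_[U.ravel(),V.ravel()],e+D*dd[:,None]
def plane(p,uv,z):
    e,D=rays(p,uv); return e+D*((z-e[2])/D[:,2])[:,None]
def tri(p1,a,p2,b):
    e1,D1=rays(p1,a);e2,D2=rays(p2,b)
    A=np.c_[D1[0],-D2[0]];s=np.linalg.lstsq(A,e2-e1,rcond=None)[0]
    x=e1+s[0]*D1[0];y=e2+s[1]*D2[0];return (x+y)/2,np.linalg.norm(x-y)
E
python3 - <<'E'
from h import *
ims={n:np.load(n+'1.npz') for n in('scene','top')}
c=lambda n,u,v,w,h:cv2.resize(ims[n]['im'][v:v+h,u:u+w,::-1],(400,300),interpolation=cv2.INTER_CUBIC)
cv2.imwrite('pics/z1.png',np.vstack([np.hstack([c('top',170,155,80,60),c('top',283,170,80,60)]),np.hstack([c('scene',165,165,80,60),c('scene',283,195,80,60)])]))
for n,box in(('top',(170,250,155,230)),('top',(283,363,170,230))):
    p=r.camera_params(n);uv,P=cloud(p,ims[n]['d'],*box[:2],*box[2:])
    z=P[:,2]
    for lo,hi in((.02,.05),(.05,.08),(.08,.1),(.1,.13),(.13,.15),(.15,.2)):
        m=(z>lo)&(z<hi)
        if m.sum()>2: print(n,lo,m.sum(),P[m].min(0).round(3),P[m].max(0).round(3),np.median(P[m],0).round(3),uv[m].min(0),uv[m].max(0))
E
```

```text
top 0.02 356 [0.526 0.037 0.02 ] [0.687 0.198 0.049] [0.629 0.175 0.027] [190 161] [246 217]
top 0.05 39 [0.524 0.037 0.054] [0.661 0.119 0.079] [0.631 0.054 0.071] [214 168] [245 217]
top 0.08 169 [0.524 0.039 0.081] [0.679 0.195 0.1  ] [0.637 0.071 0.092] [185 160] [244 217]
top 0.1 331 [0.526 0.043 0.1  ] [0.673 0.19  0.13 ] [0.567 0.125 0.111] [186 161] [242 216]
top 0.13 17 [0.541 0.059 0.13 ] [0.654 0.148 0.15 ] [0.651 0.066 0.136] [199 165] [235 209]
top 0.15 64 [0.542 0.063 0.152] [0.654 0.167 0.177] [0.552 0.151 0.161] [190 163] [232 208]
top 0.02 1607 [ 0.505 -0.295  0.021] [ 0.644 -0.085  0.05 ] [ 0.574 -0.172  0.03 ] [289 177] [362 226]
top 0.05 595 [ 0.517 -0.238  0.05 ] [ 0.618 -0.143  0.077] [ 0.566 -0.174  0.07 ] [310 185] [344 221]
top 0.1 63 [ 0.563 -0.194  0.101] [ 0.587 -0.169  0.13 ] [ 0.574 -0.178  0.108] [322 194] [331 203]
top 0.13 14 [ 0.569 -0.188  0.13 ] [ 0.579 -0.177  0.137] [ 0.574 -0.181  0.132] [326 196] [330 200]
```

View pics/z1.png

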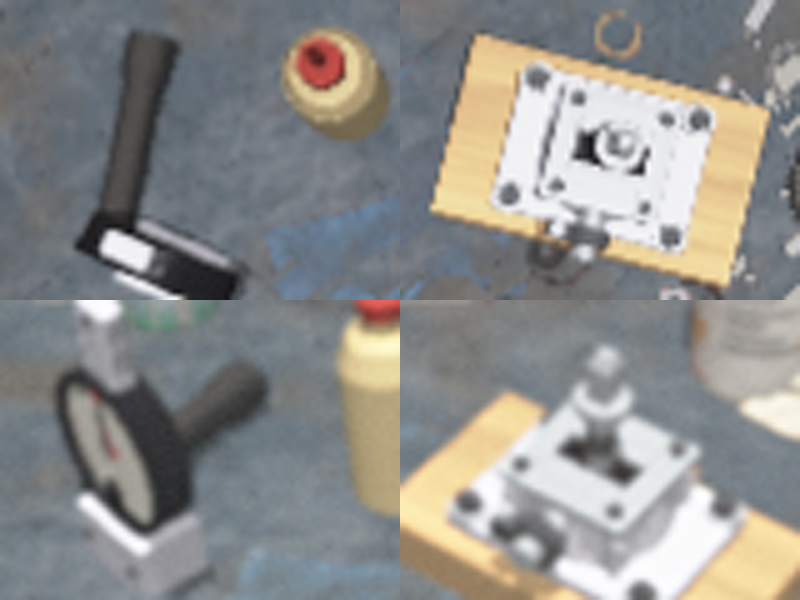

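```bash
python3 - <<'E'
from h import *
for n in('top','scene'):
    S=np.load(n+'1.npz');p=r.camera_params(n)
    box=(185,222,190,222) if n=='top' else (165,215,155,235)
    uv,P=cloud(p,S['d'],*box); z=P[:,2]
    near=np.hypot(P[:,0]-.552,P[:,1]-.151)<.07
    for lo,hi in((.003,.034),(.034,.118),(.12,.155),(.155,.17)):
        m=(z>lo)&(z<hi)&near
        if m.sum()<4: continue
        Q=P[m][:,:2]; (c,s,a)=cv2.minAreaRect(Q.astype('f4')*1000)
        w=np.linalg.svd(Q-Q.mean(0))[2][0]
        print(n,lo,m.sum(),np.round(c,1),np.round(s,1),round(a,1),'pca',np.degrees(np.arctan2(w[1],w[0])).round(1),P[m].mean(0).round(4))
    if n=='top':
        im=S['im'][190:222,185:222].astype(int)
        b=(im.min(2)>170)
        print('bright',b.sum()); 
        # stub and board
    uv,P=cloud(p,S['d'],283,370,170,280); z=P[:,2]; near=np.hypot(P[:,0]-.574,P[:,1]+.18)<.13
    for lo,hi in((.02,.034),(.098,.107),(.107,.125),(.128,.14)):
        m=(z>lo)&(z<hi)&near
        if m.sum()<4: continue
        Q=P[m][:,:2]; (c,s,a)=cv2.minAreaRect(Q.astype('f4')*1000)
        print(n,'turret',lo,m.sum(),np.round(c,1),np.round(s,1),round(a,1),P[m].mean(0).round(4))
    hsv=cv2.cvtColor(S['im'],cv2.COLOR_RGB2HSV)
    m=cv2.inRange(hsv,(10,70,90),(28,255,255)); mm=np.zeros_like(m); mm[170:280,283:370]=m[170:280,283:370]
    cs=cv2.findContours(mm,cv2.RETR_EXTERNAL,cv2.CHAIN_APPROX_NONE)[0]
    k=np.vstack([c for c in cs if len(c)>25]); h=plane(p,k.reshape(-1,2),.028)
    h=h[np.hypot(h[:,0]-.574,h[:,1]+.18)<.13]
    print(n,'board',[np.round(t,1) for t in cv2.minAreaRect(h[:,:2].astype('f4')*1000)])
E
```

```text
top 0.003 240 [560.8 163. ] [ 90.2 105. ] 0.7 pca -134.0 [0.565  0.1607 0.0155]
top 0.034 224 [550.5 153.5] [84.3 34.5] 68.9 pca 65.0 [0.5477 0.1442 0.0984]
top 0.12 22 [550.3 153. ] [23.7 18.9] 72.3 pca 97.8 [0.5467 0.1489 0.1322]
top 0.155 53 [551.1 154.3] [23.8 13.3] 64.0 pca 64.8 [0.551  0.1534 0.1607]
bright 92
top turret 0.02 1099 [ 570.3 -201.2] [216.5 105.6] 76.3 [ 0.5746 -0.1864  0.0283]
top turret 0.098 22 [ 574.1 -181.8] [24.1 21.4] 89.9 [ 0.5739 -0.1785  0.1052]
top turret 0.107 32 [ 575.2 -181.1] [22.4 23.4] 71.5 [ 0.574  -0.1799  0.11  ]
top turret 0.128 20 [ 574.4 -181.2] [10.6 10.7] 71.7 [ 0.5741 -0.181   0.1314]
top board [array([ 573.7, -181.1]), array([174.6, 106.8]), np.float64(76.3)]
scene 0.003 271 [547.8 146.3] [107.9  64.7] 37.4 pca -93.9 [0.5385 0.1432 0.0207]
scene 0.034 622 [549.4 150.8] [89.7 25.7] 66.9 pca 72.8 [0.5419 0.145  0.0794]
scene 0.12 119 [544.7 152.1] [13.3 30.3] 1.1 pca -94.7 [0.5447 0.1477 0.1378]
scene 0.155 47 [549.5 151.3] [23.4 13.6] 66.8 pca -111.6 [0.5483 0.1502 0.1593]
scene turret 0.02 1296 [ 567.9 -201.6] [211.6 107.3] 76.2 [ 0.5547 -0.1972  0.027 ]
scene turret 0.098 54 [ 571.4 -185.8] [20.8 24.7] 29.5 [ 0.5685 -0.1868  0.1047]
scene turret 0.107 49 [ 569.1 -184.5] [12.2 19.8] 30.1 [ 0.5693 -0.1847  0.1154]
scene turret 0.128 13 [ 571.8 -185. ] [7.3 8. ] 87.9 [ 0.5717 -0.1849  0.1299]
scene board [array([ 561.7, -185.7]), array([182.9, 124.2]), np.float64(76.5)]
```

>>> drive_tool(rows=[[0.487,-0.693,0,-0.994],[0.487,-0.693,0,-0.994],[0.487,-0.693,0,-0.994],[0.487,-0.693,0,-0.994],[0.487,-0.693,0,-0.994],[0.487,-0.693,0,-0.994],[0.487,-0.693,0,-0.994],[0.487,-0.693,0,-0.994],[0.487,-0.693,0,-0.994],[0.487,-0.693,0,-0.994]], hand=1, squeeze=25)

```text
time_s: 0.93
tool_pos: [0.4995, 0.2258, 0.4047]
orientation: [-0.0, 0.746, 0.666, -0.0]
contact_force: [0.9, 0.7, 0.1]
grip_width: 0.0854
grip_force: 0.0
```

>>> drive_tool(rows=[[0.08,-0.115,0,-0.185],[0.08,-0.115,0,-0.185],[0.08,-0.115,0,-0.185],[0.08,-0.115,0,-0.185],[0.08,-0.115,0,-0.185],[0.08,-0.115,0,-0.185],[0.08,-0.115,0,-0.185],[0.08,-0.115,0,-0.185],[0.08,-0.115,0,-0.185],[0.08,-0.115,0,-0.185]])

```text
time_s: 1.77
tool_pos: [0.5467, 0.1592, 0.4048]
orientation: [0.0, 0.833, 0.554, 0.0]
contact_force: [-0.8, 0.6, 0.0]
grip_width: 0.0855
grip_force: 0.0
```

```bash
python3 - <<'E'
from h import *
s=r.state();print(s['tool_pos'],s['orientation'],s['contact_force'])
im,d,p=snap('wrist','w1.png');print(p);np.savez('w1.npz',im=im,d=d)
E
```

```text
[0.54666389 0.15919878 0.40479392] [2.51801462e-06 8.32526411e-01 5.53985349e-01 8.80815210e-05] [-0.79325605  0.59453617  0.00941806]
{'camera_matrix': array([[290.82780144,   0.        , 282.95415096],
       [  0.        , 290.82780144, 207.64351208],
       [  0.        ,   0.        ,   1.        ]]), 'k1': -0.06229097827865089, 'eye': array([0.57266218, 0.22375886, 0.37317446]), 'attitude': array([ 0.97108837, -0.13486755,  0.02707423, -0.19510279])}
```

View pics/w1.png

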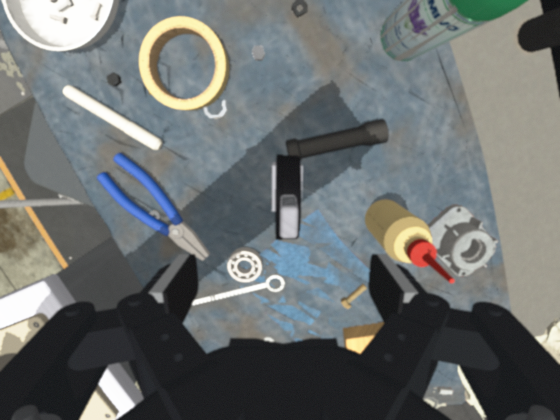

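```bash
python3 - <<'E'
from h import *
S=np.load('w1.npz');p=r.camera_params('wrist')
uv,P=cloud(p,S['d'],255,325,140,255);z=P[:,2]
near=np.hypot(P[:,0]-.552,P[:,1]-.151)<.06
for lo,hi in((.06,.118),(.125,.155),(.155,.17)):
    m=(z>lo)&(z<hi)&near
    if m.sum()<4: continue
    Q=P[m][:,:2];print(lo,m.sum(),[np.round(t,1) for t in cv2.minAreaRect(Q.astype('f4')*1000)],P[m].mean(0).round(4))
    w=np.linalg.svd(Q-Q.mean(0),full_matrices=False)[2][0];print(np.degrees(np.arctan2(w[1],w[0])))
E
```

```text
0.06 1370 [array([549.2, 156.6]), array([85.8, 24. ]), np.float64(66.8)] [0.5554 0.1722 0.1055]
-115.30948323162929
0.125 156 [array([550.3, 159.7]), array([17. , 14.4]), np.float64(67.5)] [0.5527 0.1663 0.1426]
-6.290309918096088
0.155 547 [array([548.4, 155.3]), array([25. , 14.2]), np.float64(67.8)] [0.5488 0.156  0.1595]
-114.19267717008464
```

>>> drive_tool(rows=[[0.0047,-0.007,-0.04,0],[0.0047,-0.007,-0.08,0],[0.0047,-0.007,-0.12,0],[0.0047,-0.007,-0.15,0],[0.0047,-0.007,-0.173,0],[0.0047,-0.007,-0.173,0],[0.0047,-0.007,-0.173,0],[0.0047,-0.007,-0.173,0],[0.0047,-0.007,-0.173,0],[0.0047,-0.007,-0.173,0]])

```text
time_s: 2.65
tool_pos: [0.55, 0.1547, 0.302]
orientation: [0.0, 0.833, 0.554, 0.001]
contact_force: [-0.0, 0.8, -0.7]
grip_width: 0.0849
grip_force: 0.0
```

>>> drive_tool(rows=[[0,0,0,0],[0,0,0,0],[0,0,0,0],[0,0,0,0],[0,0,0,0],[0,0,0,0],[0,0,0,0],[0,0,0,0],[0,0,0,0],[0,0,0,0]], hand=0, squeeze=40)

```text
time_s: 3.48
tool_pos: [0.5497, 0.1546, 0.301]
orientation: [0.0, 0.833, 0.554, 0.0]
contact_force: [-0.5, 0.0, 0.0]
grip_width: 0.0134
grip_force: 39.7
```

>>> drive_tool(rows=[[0,0,0.04,0],[0,0,0.09,0],[0,0,0.15,0],[0,0,0.2,0],[0,0,0.24,0],[0,0,0.27,0],[0,0,0.27,0],[0,0,0.27,0],[0,0,0.27,0],[0,0,0.27,0]])

```text
time_s: 4.32
tool_pos: [0.5494, 0.1546, 0.461]
orientation: [-0.0, 0.833, 0.554, -0.001]
contact_force: [-0.1, -0.8, -3.4]
grip_width: 0.0135
grip_force: 39.8
```

```bash
python3 - <<'E'
from h import *
s=r.state();print(s['tool_pos'],s['orientation'],s['contact_force'],s['wrist_torque'])
im,d,p=snap('wrist','w2.png');np.savez('w2.npz',im=im,d=d)
im2,d2,p2=snap('scene','s2.png')
c=cv2.resize(im2[110:210,150:250,::-1],(400,400),interpolation=cv2.INTER_CUBIC)
cv2.imwrite('pics/z2.png',np.hstack([c,cv2.resize(im[:,:,::-1],(400,400))]))
E
```

```text
[0.54939967 0.15461291 0.46096191] [-2.05166798e-04  8.32816727e-01  5.53546820e-01 -1.47504693e-03] [-0.12941563 -0.7581724  -3.36601281] [-0.00902036  0.00686547 -0.02848138]
```

View pics/z2.png

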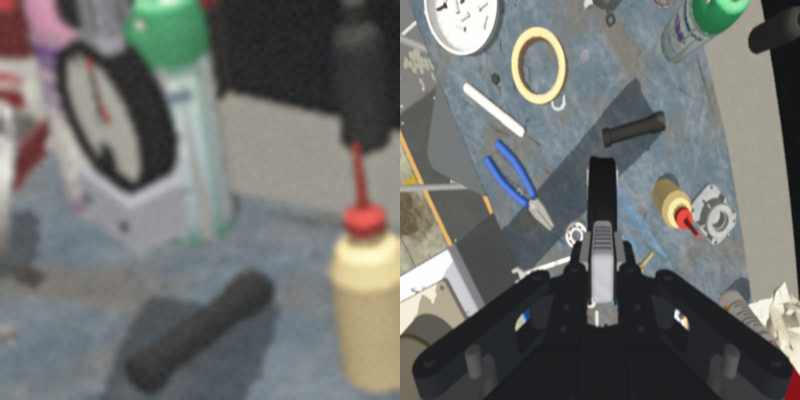

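>>> drive_tool(rows=[[0.002,-0.03,0,0.005],[0.006,-0.09,0,0.015],[0.012,-0.15,0,0.03],[0.016,-0.21,0,0.04],[0.02,-0.27,0,0.05],[0.025,-0.33,0,0.06],[0.03,-0.39,0,0.07],[0.034,-0.45,0,0.085],[0.038,-0.51,0,0.095],[0.041,-0.55,0,0.101]])

```text
time_s: 5.25
tool_pos: [0.5735, -0.1793, 0.4624]
orientation: [0.0, 0.787, 0.617, -0.001]
contact_force: [-0.3, 0.4, -2.7]
grip_width: 0.0139
grip_force: 39.7
```

>>> drive_tool(rows=[[0,-0.009,0,0],[0,-0.009,0,0],[0,-0.009,0,0],[0,-0.009,0,0],[0,-0.009,0,0],[0,-0.009,0,0],[0,-0.009,0,0],[0,-0.009,0,0],[0,-0.009,0,0],[0,-0.009,0,0]])

```text
time_s: 6.08
tool_pos: [0.5743, -0.1807, 0.463]
orientation: [0.0, 0.786, 0.618, 0.0]
contact_force: [0.3, -0.5, -3.2]
grip_width: 0.0133
grip_force: 39.8
```

```bash
python3 - <<'E'
from h import *
s=r.state();T=s['tool_pos'];q=s['orientation'];print(T,q,s['contact_force'],s['wrist_torque'])
yw=2*np.arctan2(q[2],q[1])-np.pi/2;print('yaw',np.degrees(yw))
ex=np.array([np.cos(yw),np.sin(yw)]);ey=np.array([-ex[1],ex[0]])
im,d,p=snap('wrist','w3.png')
uv,P=cloud(p,d,150,420,100,300)
a=(P[:,:2]-T[:2])@ey;b=(P[:,:2]-T[:2])@ex;h=P[:,2]-(T[2]-.1547)
for nm,lo,hi in(('tab',-.005,.03),('case',-.09,-.02)):
    m=(abs(b)<.016)&(h>lo)&(h<hi)&(a<.06)&(a>0)
    print(nm,m.sum(),'ymax',np.percentile(a[m],[50,90,97,100]).round(4),'x',np.percentile(b[m],[2,50,98]).round(4),'h',np.percentile(h[m],[2,98]).round(4))
im2,d2,p2=snap('scene','s3.png');im3,d3,p3=snap('top','t3.png')
c=lambda i,u,v,w,h,W,H:cv2.resize(i[v:v+h,u:u+w,::-1],(W,H),interpolation=cv2.INTER_CUBIC)
cv2.imwrite('pics/z3.png',np.hstack([c(im2,270,130,100,150,400,600),c(im3,273,150,100,150,400,600)]))
E
```

```text
[ 0.5742718  -0.18071728  0.46295872] [2.91036083e-05 7.86316387e-01 6.17824033e-01 5.73803134e-05] [ 0.3271389  -0.52176715 -3.15395086] [-0.02615217  0.02020965 -0.04719931]
yaw -13.685185088629268
tab 3103 ymax [0.0115 0.013  0.0138 0.0148] x [-0.0151 -0.0004  0.0151] h [-0.0034  0.0291]
case 3042 ymax [0.0265 0.041  0.0434 0.0446] x [-0.0126 -0.0014  0.0105] h [-0.0694 -0.0242]
```

View pics/z3.png

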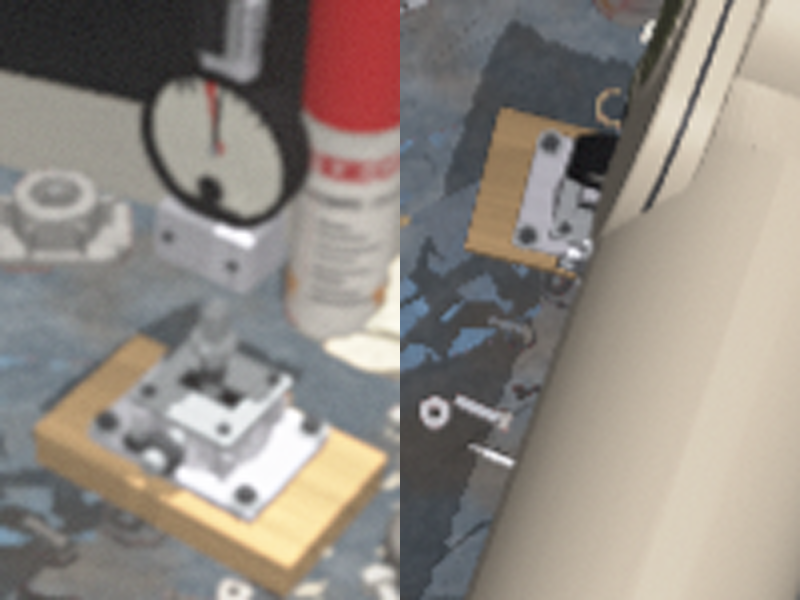

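>>> drive_tool(rows=[[-0.0027,-0.0005,0,0],[-0.0027,-0.0005,-0.015,0],[-0.0027,-0.0005,-0.03,0],[-0.0027,-0.0005,-0.04,0],[-0.0027,-0.0005,-0.047,0],[-0.0027,-0.0005,-0.054,0],[-0.0027,-0.0005,-0.06,0],[-0.0027,-0.0005,-0.065,0],[-0.0027,-0.0005,-0.07,0],[-0.0027,-0.0005,-0.07,0]])

```text
time_s: 7.07
tool_pos: [0.5726, -0.1811, 0.4204]
orientation: [-0.0, 0.786, 0.618, -0.0]
contact_force: [0.3, 0.2, -2.3]
grip_width: 0.0132
grip_force: 39.7
```

```bash
python3 - <<'E'
from h import *
s=r.state();print(s['tool_pos'],s['contact_force'],s['wrist_torque'],s['grip_width'])
E
```

```text
[ 0.57259136 -0.18106306  0.42037502] [ 0.28237783  0.16166656 -2.27589712] [-0.0215315   0.01916775  0.0263085 ] 0.013229586478068255
```

>>> drive_tool(rows=[[0,0,-0.004,0],[0,0,-0.008,0],[0,0,-0.012,0],[0,0,-0.015,0],[0,0,-0.018,0],[0,0,-0.02,0],[0,0,-0.022,0],[0,0,-0.022,0],[0,0,-0.022,0],[0,0,-0.022,0]])

```text
time_s: 7.9
tool_pos: [0.5728, -0.1812, 0.4081]
orientation: [0.0, 0.786, 0.618, 0.0]
contact_force: [-0.3, -0.7, 0.7]
grip_width: 0.0135
grip_force: 40.2
```

>>> drive_tool(rows=[[0,0,-0.001,0],[0,0,-0.002,0],[0,0,-0.003,0],[0,0,-0.004,0],[0,0,-0.004,0],[0,0,-0.004,0],[0,0,-0.004,0],[0,0,-0.004,0],[0,0,-0.004,0],[0,0,-0.004,0]])

```text
time_s: 8.73
tool_pos: [0.5728, -0.1816, 0.408]
orientation: [0.001, 0.786, 0.618, 0.001]
contact_force: [-4.0, 0.3, 17.5]
grip_width: 0.0136
grip_force: 42.6
```

```bash
python3 - <<'E'
from h import *
s=r.state();print(s['tool_pos'],s['contact_force'],s['wrist_torque'],s['grip_width'])
im,d,p=snap('wrist','w4.png')
im2,d2,p2=snap('scene','s4.png');np.savez('s4.npz',im=im2,d=d2)
c=lambda i,u,v,w,h,W,H:cv2.resize(i[v:v+h,u:u+w,::-1],(W,H),interpolation=cv2.INTER_CUBIC)
cv2.imwrite('pics/z4.png',np.hstack([c(im2,270,150,80,120,400,600),c(im,200,150,160,240,400,600)]))
E
```

```text
[ 0.57276942 -0.18161322  0.4079648 ] [-3.99305248  0.26875083 17.45669526] [ 0.27944646  1.42257624 -0.03354525] 0.013582013729374962
```

View pics/z4.png

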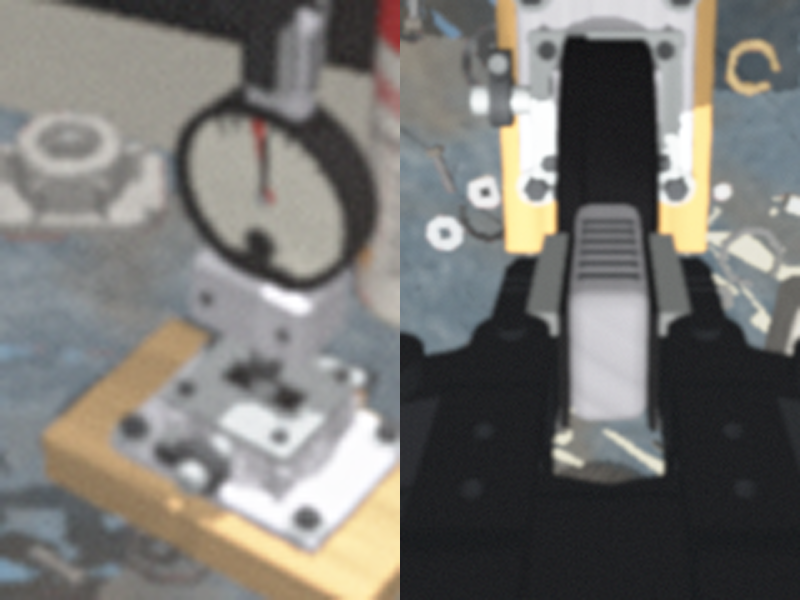

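```bash
cat >> h.py <<'E'
def rect(im,p,C,yaw,sc=5.0,half=45,lean=0):
    # rectified dial, viewer facing it: columns to gauge -y, rows down; sc px/mm
    n=int(2*half*sc);a=(np.arange(n)+.5)/sc-half
    U,V=np.meshgrid(a,-a);ex=np.array([np.cos(yaw),np.sin(yaw),0]);ey=np.array([-ex[1],ex[0],0])
    P=C-ex*.012+(-ey)*(U/1000)[...,None]+np.array([0,0,1])*(V/1000)[...,None]
    q=p['attitude'];M=R.from_quat([q[1],q[2],q[3],q[0]]).as_matrix()
    c=(P.reshape(-1,3)-p['eye'])@M;x=c[:,0]/-c[:,2];y=-c[:,1]/-c[:,2];k=1+p['k1']*(x*x+y*y)
    K=p['camera_matrix'];mx=(K[0,0]*x*k+K[0,2]).reshape(n,n).astype('f4');my=(K[1,1]*y*k+K[1,2]).reshape(n,n).astype('f4')
    return cv2.remap(im.astype('f4'),mx,my,cv2.INTER_CUBIC)
def avg(n=8):
    p=r.camera_params('scene');return np.mean([r.snapshot('scene')[0].astype(float) for _ in range(n)],0),p
E
python3 - <<'E'
from h import *
A,p=avg();np.save('a1.npy',A)
s=r.state();T=s['tool_pos'];q=s['orientation'];yw=2*np.arctan2(q[2],q[1])-np.pi/2
print(T,s['contact_force'])
C=np.array([T[0],T[1],.107+.074])
g=rect(A,p,C,yw)
gray=g.mean(2)
m=((gray>110)).astype('u1')
m=cv2.morphologyEx(m,cv2.MORPH_OPEN,np.ones((9,9)))
n,l,st,ce=cv2.connectedComponentsWithStats(m);k=l[225,225]or l[240,260]
cs=max(cv2.findContours((l==k).astype('u1'),0,1)[0],key=len);(cx,cy),rad=cv2.minEnclosingCircle(cs)
print('circle mm',cx/5-45,cy/5-45,rad/5,cv2.fitEllipse(cs))
cv2.imwrite('pics/d1.png',np.clip(g[:,:,::-1],0,255).astype('u1'))
E
```

```text
[ 0.57276733 -0.1816048   0.40793972] [-4.33369148  1.33328687 17.47814446]
circle mm 5.145861816406253 -4.50390625 38.94012451171875 ((249.4236602783203, 206.7836456298828), (324.2245178222656, 395.9784851074219), 94.94727325439453)
```

View pics/d1.png

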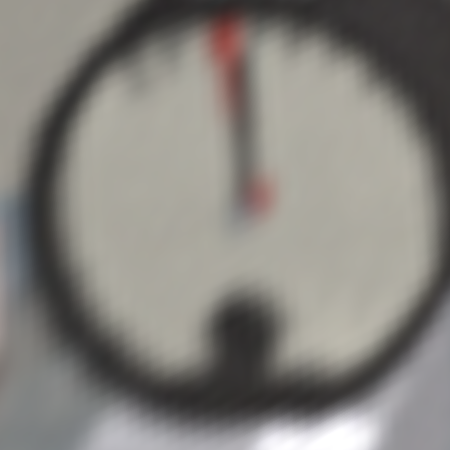

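>>> drive_tool(rows=[[-0.0017,-0.007,0,0],[-0.0034,-0.014,-0.0003,0],[-0.0051,-0.021,-0.0007,0],[-0.0068,-0.028,-0.0013,0],[-0.0085,-0.035,-0.002,0],[-0.0102,-0.042,-0.003,0],[-0.0119,-0.049,-0.004,0],[-0.0136,-0.056,-0.0052,0],[-0.0153,-0.063,-0.0066,0],[-0.017,-0.07,-0.008,0]], squeeze=20)

```text
time_s: 10.07
tool_pos: [0.5627, -0.2233, 0.4024]
orientation: [0.001, 0.786, 0.618, 0.001]
contact_force: [-1.6, 1.0, 10.3]
grip_width: 0.0136
grip_force: 43.7
```

>>> drive_tool(rows=[[0,0,0,0],[0,0,0,0],[0,0,0,0],[0,0,0,0],[0,0,0,0],[0,0,0,0],[0,0,0,0],[0,0,0,0],[0,0,0,0],[0,0,0,0]])

```text
time_s: 10.9
tool_pos: [0.5626, -0.2235, 0.4023]
orientation: [0.001, 0.786, 0.618, 0.001]
contact_force: [-2.2, 0.3, 11.0]
grip_width: 0.0135
grip_force: 43.8
```

>>> drive_tool(rows=[[0,0,0,0],[0,0,0,0],[0,0,0,0],[0,0,0,0],[0,0,0,0],[0,0,0,0],[0,0,0,0],[0,0,0,0],[0,0,0,0],[0,0,0,0]])

```text
time_s: 11.73
tool_pos: [0.5626, -0.2235, 0.4023]
orientation: [0.001, 0.786, 0.618, 0.001]
contact_force: [-1.5, -0.5, 10.9]
grip_width: 0.0133
grip_force: 43.8
```

```bash
python3 - <<'E'
from h import *
A,p=avg(10);np.save('a2.npy',A)
s=r.state();T=s['tool_pos'];q=s['orientation'];yw=2*np.arctan2(q[2],q[1])-np.pi/2
print(T,q,s['contact_force'],s['wrist_torque'],s['grip_width'],s['time_s'])
S0=np.array([.5728,-.1815,.055]);ey=np.array([-np.sin(yw),np.cos(yw)])
l=np.arctan2(-(T[:2]-S0[:2])@ey,T[2]-.1547-.055);print('kin lean',l, 'R',np.hypot((T[:2]-S0[:2])@ey,T[2]-.1547-.055))
C=S0+np.r_[-ey*.126*np.sin(l),.126*np.cos(l)]
g=rect(A,p,C,yw);g1=rect(np.load('a1.npy'),p,np.array([.5728,-.1816,.181]),yw)
f=lambda i:cv2.resize(np.clip(i[:,:,::-1],0,255).astype('u1'),(400,400))
B=A[140:260,250:370,:]
cv2.imwrite('pics/d2.png',np.hstack([f(g),f(cv2.resize(B,(400,400),interpolation=cv2.INTER_CUBIC))]))
E
```

```text
[ 0.56261289 -0.22346192  0.40229657] [0.00093043 0.78638641 0.61773352 0.0009213 ] [-2.25971392e+00 -9.61379519e-03  1.01006891e+01] [ 0.35356102  0.61152906 -0.01610992] 0.013948585345532557 12.2333
kin lean 0.22055591235470265 R 0.197377855175293
```

View pics/d2.png

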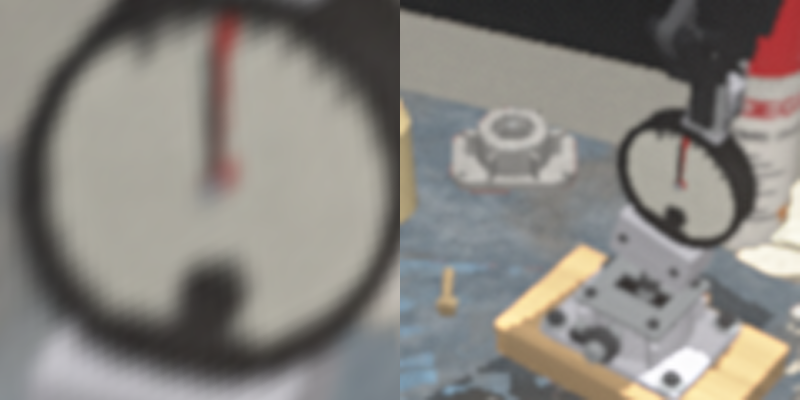

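```bash
cat >> h.py <<'E'
def lines(g,x0=170,x1=330,r0=60,r1=195):
    red=np.clip(g[:,:,0]-(g[:,:,1]+g[:,:,2])/2-12,0,None)
    gb=(g[:,:,1]+g[:,:,2])/2
    out=[]
    for v in range(r0,r1,5):
        w=red[v-2:v+3,x0:x1].mean(0);x=np.arange(x0,x1)
        R_=g[v-2:v+3,x0:x1,0].mean(0); dk=np.clip(np.median(R_)-R_-25,0,None)  # red channel: black line only
        out.append((v,(w*x).sum()/w.sum() if w.sum()>20 else np.nan,(dk*x).sum()/dk.sum() if dk.sum()>20 else np.nan))
    return np.array(out)
E
python3 - <<'E'
from h import *
p=r.camera_params('scene');yw=np.radians(-13.69)
S0=np.array([.5728,-.1815,.055]);ey=np.array([-np.sin(yw),np.cos(yw)])
for f,l in(('a2.npy',.2206),):
    C=S0+np.r_[-ey*.126*np.sin(l),.126*np.cos(l)]
    g=rect(np.load(f),p,C,yw);o=lines(g);print(np.round(o[::2],1).tolist())
    for c in(1,2):
        for a,b in((60,160),(80,195),(60,195)):
            m=(o[:,0]>=a)&(o[:,0]<b)&np.isfinite(o[:,c]);k=np.polyfit(o[m,0],o[m,c],1);print(c,a,b,np.degrees(np.arctan(k[0])).round(2),k[1].round(1))
E
```

```text
[[60.0, 251.7, 238.0], [70.0, 250.8, 239.4], [80.0, 250.8, 239.6], [90.0, 251.1, 239.7], [100.0, 250.8, 239.6], [110.0, 250.6, 239.5], [120.0, 250.8, 239.5], [130.0, 251.9, 239.5], [140.0, 252.0, 239.7], [150.0, 249.4, 239.9], [160.0, 248.6, 240.1], [170.0, 253.0, 240.0], [180.0, 255.3, 239.5], [190.0, 255.4, 239.0]]
1 60 160 -0.44 251.7
1 80 195 1.73 247.5
1 60 195 1.21 248.8
2 60 160 0.42 238.7
2 80 195 0.0 239.7
2 60 195 0.2 239.1
```

```bash
python3 - <<'E'
from h import *
p=r.camera_params('scene');yw=np.radians(-13.69)
S0=np.array([.5728,-.1815,.055]);ey=np.array([-np.sin(yw),np.cos(yw)])
for f,l in(('a1.npy',0),('a2.npy',.2206)):
    C=S0+np.r_[-ey*.126*np.sin(l),.126*np.cos(l)]
    g=rect(np.load(f),p,C,yw);print(f)
    for v in range(5,235,10):
        s=g[v-3:v+4,180:310].mean(0);x=np.arange(180,310)
        red=s[:,0]-(s[:,1]+s[:,2])/2; red=red-np.median(red);gb=(s[:,1]+s[:,2])/2;D=np.median(gb)-gb;K=np.median(s[:,0])-s[:,0]
        pk=lambda w:(x[w.argmax()],round(float(w.max())))
        w=np.clip(red-.3*red.max(),0,None)
        i=D.argmax()+np.argmax(D[D.argmax():]<30)
        print(v,'redpk',pk(red),'cen',round((w*x).sum()/w.sum(),1),'width',(red>.5*red.max()).sum(),'black',pk(K),'gbRight',x[min(i,129)],'redRight', x[np.where(red>25)[0].max()] if (red>25).any() else None)
E
```

```text
a1.npy
5 redpk (np.int64(231), 6) cen 233.1 width 23 black (np.int64(180), 6) gbRight 228 redRight None
15 redpk (np.int64(230), 26) cen 229.4 width 29 black (np.int64(308), 15) gbRight 224 redRight 232
25 redpk (np.int64(228), 49) cen 227.2 width 31 black (np.int64(307), 30) gbRight 224 redRight 242
35 redpk (np.int64(226), 63) cen 226.1 width 31 black (np.int64(299), 29) gbRight 232 redRight 243
45 redpk (np.int64(226), 66) cen 225.9 width 30 black (np.int64(180), 22) gbRight 239 redRight 243
55 redpk (np.int64(227), 57) cen 226.2 width 29 black (np.int64(245), 26) gbRight 248 redRight 241
65 redpk (np.int64(228), 43) cen 227.1 width 29 black (np.int64(243), 49) gbRight 252 redRight 239
75 redpk (np.int64(229), 33) cen 228.1 width 27 black (np.int64(241), 61) gbRight 254 redRight 237
85 redpk (np.int64(230), 29) cen 228.7 width 26 black (np.int64(241), 65) gbRight 256 redRight 235
95 redpk (np.int64(229), 24) cen 228.7 width 26 black (np.int64(242), 66) gbRight 257 redRight None
105 redpk (np.int64(230), 19) cen 229.3 width 27 black (np.int64(242), 66) gbRight 257 redRight None
115
[... 2803 characters left out ...]
 redpk (np.int64(249), 13) cen 250.0 width 22 black (np.int64(240), 61) gbRight 257 redRight None
175 redpk (np.int64(254), 20) cen 254.6 width 31 black (np.int64(240), 59) gbRight 259 redRight None
185 redpk (np.int64(255), 31) cen 255.6 width 30 black (np.int64(239), 56) gbRight 263 redRight 264
195 redpk (np.int64(257), 33) cen 256.1 width 29 black (np.int64(238), 50) gbRight 265 redRight 265
205 redpk (np.int64(258), 25) cen 257.2 width 25 black (np.int64(237), 43) gbRight 263 redRight None
215 redpk (np.int64(258), 12) cen 258.3 width 23 black (np.int64(236), 33) gbRight 246 redRight None
225 redpk (np.int64(257), 4) cen 258.2 width 18 black (np.int64(235), 21) gbRight 235 redRight None
```

>>> drive_tool(rows=[[-0.0015,-0.006,-0.0016,0],[-0.003,-0.012,-0.0033,0],[-0.0044,-0.018,-0.005,0],[-0.0058,-0.024,-0.007,0],[-0.0073,-0.03,-0.009,0],[-0.0088,-0.0363,-0.0109,0],[-0.0088,-0.0363,-0.0109,0],[-0.0088,-0.0363,-0.0109,0],[-0.0088,-0.0363,-0.0109,0],[-0.0088,-0.0363,-0.0109,0]])

```text
time_s: 13.07
tool_pos: [0.5573, -0.2454, 0.3958]
orientation: [0.001, 0.786, 0.618, 0.001]
contact_force: [-1.5, -0.5, 11.6]
grip_width: 0.0139
grip_force: 44.2
```

>>> drive_tool(rows=[[0,0,0,0],[0,0,0,0],[0,0,0,0],[0,0,0,0],[0,0,0,0],[0,0,0,0],[0,0,0,0],[0,0,0,0],[0,0,0,0],[0,0,0,0]])

```text
time_s: 13.9
tool_pos: [0.5573, -0.2453, 0.3958]
orientation: [0.001, 0.786, 0.618, 0.001]
contact_force: [-2.1, 0.2, 11.0]
grip_width: 0.0133
grip_force: 44.2
```

>>> drive_tool(rows=[[0,0,0,0],[0,0,0,0],[0,0,0,0],[0,0,0,0],[0,0,0,0],[0,0,0,0],[0,0,0,0],[0,0,0,0],[0,0,0,0],[0,0,0,0]])

```text
time_s: 14.73
tool_pos: [0.5573, -0.2453, 0.3958]
orientation: [0.001, 0.786, 0.618, 0.001]
contact_force: [-2.1, 0.5, 10.6]
grip_width: 0.0132
grip_force: 44.2
```

```bash
cat >> h.py <<'E'
def report(fn):
    A,p=avg(10);np.save(fn,A)
    s=r.state();T=s['tool_pos'];q=s['orientation'];yw=2*np.arctan2(q[2],q[1])-np.pi/2
    S0=np.array([.5728,-.1815,.055]);ey=np.array([-np.sin(yw),np.cos(yw)])
    a=-(T[:2]-S0[:2])@ey;b=T[2]-.1547-.055;l=np.arctan2(a,b)
    print(T,s['contact_force'].round(2),s['wrist_torque'].round(2),s['time_s'],'lean',l,'R',np.hypot(a,b),'yaw',np.degrees(yw))
    C=S0+np.r_[-ey*.126*np.sin(l),.126*np.cos(l)];g=rect(A,p,C,yw)
    for v in range(15,235,10):
        s=g[v-3:v+4,180:320].mean(0);x=np.arange(180,320)
        red=s[:,0]-(s[:,1]+s[:,2])/2; red=red-np.median(red);gb=(s[:,1]+s[:,2])/2;K=np.median(s[:,0])-s[:,0]
        w=np.clip(red-.3*red.max(),0,None)
        print(v,'redpk',x[red.argmax()],round(red.max()),'cen',round((w*x).sum()/w.sum(),1),'width',(red>.5*red.max()).sum(),'black',x[K.argmax()],round(K.max()))
    return g
E
python3 -c "
from h import *
report('a3.npy')"
```

```text
[ 0.55728615 -0.24531883  0.39578106] [-1.2  -0.63 10.12] [0.42 0.61 0.08] 15.2333 lean 0.3393008567786593 R 0.19733139681491949 yaw -13.703602661249144
15 redpk 273 22 cen 273.5 width 26 black 319 26
25 redpk 272 44 cen 272.1 width 25 black 319 40
35 redpk 271 57 cen 270.3 width 26 black 319 32
45 redpk 268 62 cen 268.1 width 26 black 319 16
55 redpk 266 56 cen 265.9 width 25 black 235 35
65 redpk 264 43 cen 263.9 width 23 black 235 54
75 redpk 262 33 cen 262.3 width 22 black 234 63
85 redpk 261 30 cen 260.7 width 23 black 235 67
95 redpk 258 30 cen 258.0 width 23 black 235 66
105 redpk 256 32 cen 255.3 width 23 black 236 64
115 redpk 254 31 cen 253.5 width 22 black 236 63
125 redpk 252 30 cen 252.6 width 23 black 236 61
135 redpk 250 30 cen 250.7 width 23 black 237 59
145 redpk 248 30 cen 248.3 width 22 black 237 62
155 redpk 247 29 cen 246.7 width 23 black 236 64
165 redpk 247 32 cen 247.2 width 26 black 235 61
175 redpk 250 40 cen 249.2 width 29 black 235 59
185 redpk 251 46 cen 250.5 width 30 black 234 56
195 redpk 252 40 cen 251.9 width 27 black 233 52
205 redpk 253 28 cen 252.8 width 23 black 232 42
215 redpk 253 14 cen 252.5 width 22 black 233 30
225 redpk 249 4 cen 251.5 width 19 black 233 17
```

>>> drive_tool(rows=[[0.0013,0.0055,0.0018,0],[0.0027,0.011,0.0036,0],[0.004,0.0165,0.0052,0],[0.0054,0.022,0.0068,0],[0.0067,0.0275,0.0083,0],[0.008,0.033,0.0097,0],[0.0094,0.0385,0.011,0],[0.0107,0.044,0.0123,0],[0.012,0.049,0.0133,0],[0.0132,0.054,0.0143,0]])

```text
time_s: 16.07
tool_pos: [0.565, -0.2135, 0.4037]
orientation: [0.001, 0.787, 0.617, -0.0]
contact_force: [-0.5, -3.3, 4.6]
grip_width: 0.0134
grip_force: 44.4
```

>>> drive_tool(rows=[[0,0,0,0],[0,0,0,0],[0,0,0,0],[0,0,0,0],[0,0,0,0],[0,0,0,0],[0,0,0,0],[0,0,0,0],[0,0,0,0],[0,0,0,0]])

```text
time_s: 16.9
tool_pos: [0.5651, -0.2133, 0.4037]
orientation: [0.001, 0.787, 0.618, 0.0]
contact_force: [-2.0, -1.6, 5.7]
grip_width: 0.0136
grip_force: 44.7
```

>>> drive_tool(rows=[[0,0,0,0],[0,0,0,0],[0,0,0,0],[0,0,0,0],[0,0,0,0],[0,0,0,0],[0,0,0,0],[0,0,0,0],[0,0,0,0],[0,0,0,0]])

```text
time_s: 17.73
tool_pos: [0.565, -0.2133, 0.4037]
orientation: [0.001, 0.787, 0.618, 0.0]
contact_force: [-1.7, -0.6, 5.1]
grip_width: 0.0141
grip_force: 44.7
```

```bash
python3 -c "
from h import *
g=report('a4.npy')
G=[g];p=r.camera_params('scene');yw=np.radians(-13.7);S0=np.array([.5728,-.1815,.055]);ey=np.array([-np.sin(yw),np.cos(yw)])
l=.3393;g3=rect(np.load('a3.npy'),p,S0+np.r_[-ey*.126*np.sin(l),.126*np.cos(l)],yw)
cv2.imwrite('pics/d4.png',np.clip(np.hstack([cv2.resize(g,(400,400)),cv2.resize(g3,(400,400))])[:,:,::-1],0,255).astype('u1'))
"
```

```text
[ 0.56505153 -0.21327814  0.40372169] [-1.45 -1.56  6.48] [-0.52  0.42  0.03] 18.2333 lean 0.1670145909889465 R 0.19675951428080496 yaw -13.728908912830358
15 redpk 248 34 cen 248.7 width 29 black 319 18
25 redpk 247 55 cen 246.9 width 28 black 319 36
35 redpk 245 61 cen 245.4 width 29 black 319 45
45 redpk 244 53 cen 244.4 width 28 black 319 28
55 redpk 245 40 cen 244.8 width 26 black 239 36
65 redpk 245 28 cen 245.5 width 24 black 236 57
75 redpk 245 21 cen 245.9 width 25 black 235 65
85 redpk 245 17 cen 246.5 width 24 black 234 67
95 redpk 245 14 cen 246.9 width 24 black 234 68
105 redpk 245 13 cen 246.7 width 23 black 235 70
115 redpk 244 10 cen 244.9 width 21 black 235 71
125 redpk 243 7 cen 243.4 width 20 black 235 68
135 redpk 243 7 cen 243.1 width 19 black 235 66
145 redpk 244 6 cen 243.2 width 21 black 236 65
155 redpk 244 9 cen 243.9 width 23 black 236 63
165 redpk 245 14 cen 246.7 width 25 black 235 61
175 redpk 250 23 cen 250.4 width 32 black 235 62
185 redpk 251 33 cen 251.7 width 31 black 235 59
195 redpk 252 36 cen 252.2 width 27 black 234 52
205 redpk 252 27 cen 252.0 width 25 black 233 42
215 redpk 251 13 cen 251.6 width 24 black 233 32
225 redpk 250 3 cen 250.0 width 18 black 230 19
```

View pics/d4.png

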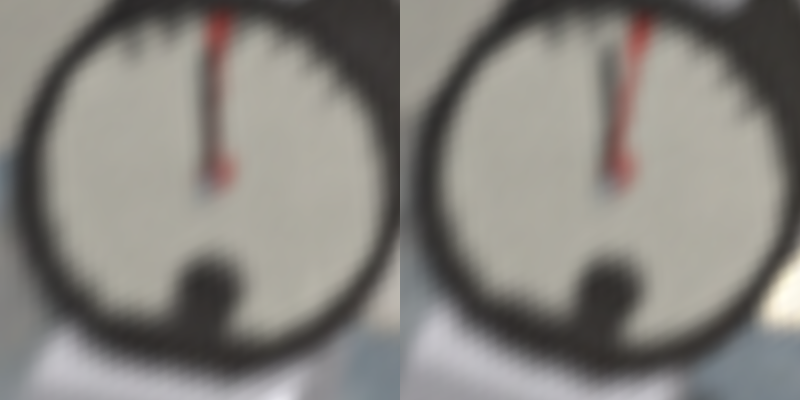

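>>> drive_tool(rows=[[0.0008,0.0032,0.0002,0],[0.0016,0.0064,0.0004,0],[0.0024,0.0096,0.0006,0],[0.0032,0.0128,0.0008,0],[0.0039,0.0158,0.001,0],[0.0039,0.0158,0.001,0],[0.0039,0.0158,0.001,0],[0.0039,0.0158,0.001,0],[0.0039,0.0158,0.001,0],[0.0039,0.0158,0.001,0]])

```text
time_s: 19.07
tool_pos: [0.5673, -0.2042, 0.4048]
orientation: [0.001, 0.787, 0.617, 0.0]
contact_force: [-1.6, -2.7, 8.8]
grip_width: 0.0133
grip_force: 45.5
```

>>> drive_tool(rows=[[0,0,0,0],[0,0,0,0],[0,0,0,0],[0,0,0,0],[0,0,0,0],[0,0,0,0],[0,0,0,0],[0,0,0,0],[0,0,0,0],[0,0,0,0]])

```text
time_s: 19.9
tool_pos: [0.5673, -0.2042, 0.4048]
orientation: [0.001, 0.787, 0.617, 0.0]
contact_force: [-1.9, -2.6, 8.6]
grip_width: 0.0133
grip_force: 45.5
```

>>> drive_tool(rows=[[0,0,0,0],[0,0,0,0],[0,0,0,0],[0,0,0,0],[0,0,0,0],[0,0,0,0],[0,0,0,0],[0,0,0,0],[0,0,0,0],[0,0,0,0]])

```text
time_s: 20.73
tool_pos: [0.5673, -0.2042, 0.4048]
orientation: [0.001, 0.787, 0.617, 0.0]
contact_force: [-2.1, -1.6, 9.9]
grip_width: 0.0136
grip_force: 45.5
```

```bash
python3 -c "
from h import *
g=report('a5.npy')
"
```

```text
[ 0.56729818 -0.20421713  0.40474753] [-1.46 -2.89  9.63] [-0.86  0.78  0.02] 21.2333 lean 0.11926770998786744 R 0.19644305351490174 yaw -13.750546021049018
15 redpk 239 37 cen 239.8 width 28 black 319 27
25 redpk 238 56 cen 238.2 width 28 black 319 46
35 redpk 237 59 cen 237.2 width 29 black 319 41
45 redpk 235 44 cen 236.4 width 30 black 319 19
55 redpk 235 22 cen 235.5 width 28 black 239 40
65 redpk 236 5 cen 235.6 width 26 black 237 58
75 redpk 306 1 cen 278.3 width 49 black 236 64
85 redpk 250 3 cen 250.9 width 17 black 236 64
95 redpk 247 5 cen 247.3 width 20 black 236 60
105 redpk 244 4 cen 244.0 width 21 black 237 57
115 redpk 247 2 cen 245.7 width 16 black 237 57
125 redpk 253 2 cen 254.9 width 18 black 237 59
135 redpk 251 5 cen 251.7 width 20 black 236 59
145 redpk 250 9 cen 249.7 width 22 black 236 58
155 redpk 249 11 cen 249.1 width 23 black 235 55
165 redpk 251 15 cen 251.0 width 26 black 236 55
175 redpk 253 24 cen 253.6 width 32 black 236 57
185 redpk 254 35 cen 254.7 width 29 black 235 56
195 redpk 255 35 cen 255.1 width 27 black 234 51
205 redpk 255 23 cen 254.9 width 23 black 234 44
215 redpk 253 10 cen 254.0 width 21 black 233 33
225 redpk 253 4 cen 253.1 width 15 black 232 20
```

>>> drive_tool(rows=[[-0.0006,-0.0024,-0.0003,0],[-0.0012,-0.0048,-0.0006,0],[-0.0017,-0.007,-0.001,0],[-0.0017,-0.007,-0.001,0],[-0.0017,-0.007,-0.001,0],[-0.0017,-0.007,-0.001,0],[-0.0017,-0.007,-0.001,0],[-0.0017,-0.007,-0.001,0],[-0.0017,-0.007,-0.001,0],[-0.0017,-0.007,-0.001,0]])

```text
time_s: 22.07
tool_pos: [0.5665, -0.2078, 0.4039]
orientation: [0.001, 0.786, 0.618, 0.0]
contact_force: [-3.1, -0.9, 8.1]
grip_width: 0.0136
grip_force: 45.3
```

>>> drive_tool(rows=[[0,0,0,0],[0,0,0,0],[0,0,0,0],[0,0,0,0],[0,0,0,0],[0,0,0,0],[0,0,0,0],[0,0,0,0],[0,0,0,0],[0,0,0,0]])

```text
time_s: 22.9
tool_pos: [0.5665, -0.2078, 0.4039]
orientation: [0.001, 0.786, 0.618, 0.001]
contact_force: [-2.3, -0.7, 7.6]
grip_width: 0.0133
grip_force: 45.3
```

>>> drive_tool(rows=[[0,0,0,0],[0,0,0,0],[0,0,0,0],[0,0,0,0],[0,0,0,0],[0,0,0,0],[0,0,0,0],[0,0,0,0],[0,0,0,0],[0,0,0,0]])

```text
time_s: 23.73
tool_pos: [0.5665, -0.2078, 0.4039]
orientation: [0.001, 0.786, 0.618, 0.001]
contact_force: [-1.6, -1.0, 6.9]
grip_width: 0.0129
grip_force: 45.3
```

```bash
python3 -c "
from h import *
g=report('a6.npy')
"
```

```text
[ 0.56644616 -0.20778619  0.40387704] [-1.54 -1.17  8.04] [-0.18  0.49  0.03] 24.2333 lean 0.13838041176188412 R 0.19605114763929124 yaw -13.717618481066028
15 redpk 245 31 cen 245.8 width 29 black 319 15
25 redpk 244 53 cen 245.0 width 29 black 319 37
35 redpk 244 61 cen 244.2 width 30 black 319 54
45 redpk 243 55 cen 243.4 width 28 black 319 46
55 redpk 243 35 cen 242.7 width 27 black 240 33
65 redpk 244 14 cen 242.8 width 25 black 239 51
75 redpk 245 2 cen 245.4 width 19 black 239 62
85 redpk 318 1 cen 306.4 width 8 black 238 66
95 redpk 294 1 cen 272.3 width 23 black 239 69
105 redpk 251 2 cen 251.8 width 13 black 239 68
115 redpk 249 3 cen 250.7 width 21 black 239 65
125 redpk 250 5 cen 250.1 width 21 black 240 64
135 redpk 250 8 cen 250.2 width 22 black 240 64
145 redpk 249 9 cen 248.6 width 22 black 240 59
155 redpk 250 9 cen 248.7 width 24 black 241 57
165 redpk 252 12 cen 253.2 width 30 black 241 56
175 redpk 255 23 cen 255.5 width 30 black 241 55
185 redpk 256 32 cen 255.5 width 30 black 240 53
195 redpk 256 32 cen 256.2 width 28 black 239 48
205 redpk 255 23 cen 257.0 width 25 black 239 42
215 redpk 257 9 cen 257.5 width 21 black 239 35
225 redpk 261 1 cen 260.0 width 15 black 238 25
```

>>> drive_tool(rows=[[-0.0005,-0.0019,-0.0001,0],[-0.001,-0.0038,-0.0003,0],[-0.001,-0.0038,-0.0003,0],[-0.001,-0.0038,-0.0003,0],[-0.001,-0.0038,-0.0003,0],[-0.001,-0.0038,-0.0003,0],[-0.001,-0.0038,-0.0003,0],[-0.001,-0.0038,-0.0003,0],[-0.001,-0.0038,-0.0003,0],[-0.001,-0.0038,-0.0003,0]])

```text
time_s: 25.07
tool_pos: [0.566, -0.2095, 0.4036]
orientation: [0.001, 0.786, 0.618, 0.001]
contact_force: [-1.2, 0.4, 7.8]
grip_width: 0.0133
grip_force: 45.2
```

>>> drive_tool(rows=[[0,0,0,0],[0,0,0,0],[0,0,0,0],[0,0,0,0],[0,0,0,0],[0,0,0,0],[0,0,0,0],[0,0,0,0],[0,0,0,0],[0,0,0,0]])

```text
time_s: 25.9
tool_pos: [0.566, -0.2096, 0.4036]
orientation: [0.001, 0.786, 0.618, 0.001]
contact_force: [-0.7, 0.5, 7.0]
grip_width: 0.0135
grip_force: 45.2
```

>>> drive_tool(rows=[[0,0,0,0],[0,0,0,0],[0,0,0,0],[0,0,0,0],[0,0,0,0],[0,0,0,0],[0,0,0,0],[0,0,0,0],[0,0,0,0],[0,0,0,0]])

```text
time_s: 26.73
tool_pos: [0.566, -0.2095, 0.4036]
orientation: [0.001, 0.786, 0.618, 0.001]
contact_force: [-1.5, 0.9, 8.7]
grip_width: 0.0136
grip_force: 45.2
```

```bash
python3 -c "
from h import *
g=report('a7.npy')
# foot tilt and case lean from depth: gauge side axis from the scene cloud
im,d,p=snap('scene')
yw=np.radians(-13.7);ex=np.array([np.cos(yw),np.sin(yw),0]);ey=np.array([-ex[1],ex[0],0])
S=np.array([.5728,-.1815,.055])
uv,P=cloud(p,d,270,360,130,270);Q=P-S;a=-(Q@ey);b=Q@ex;h=Q[:,2]
m=(abs(b)<.03)&(h>.075)&(h<.26)&(abs(a)<.09)
for lo in np.arange(.08,.18,.01):
    k=m&(h>=lo)&(h<lo+.01)
    if k.sum()>5: print(round(lo,3),k.sum(),np.percentile(a[k],[3,50,97]).round(4))
"
```

```text
[ 0.56602158 -0.20951702  0.40355827] [-1.19  0.57  5.82] [ 0.35  0.27 -0.01] 27.2333 lean 0.14761119166883757 R 0.19598961242210075 yaw -13.685022849100227
15 redpk 246 35 cen 245.8 width 30 black 180 12
25 redpk 245 57 cen 244.8 width 29 black 319 26
35 redpk 244 63 cen 243.8 width 29 black 319 34
45 redpk 242 50 cen 243.0 width 29 black 319 25
55 redpk 242 28 cen 242.5 width 28 black 244 34
65 redpk 244 13 cen 244.7 width 26 black 242 52
75 redpk 250 8 cen 249.5 width 22 black 241 57
85 redpk 251 6 cen 251.3 width 21 black 242 58
95 redpk 252 4 cen 251.5 width 18 black 241 60
105 redpk 254 5 cen 254.4 width 21 black 241 59
115 redpk 255 8 cen 254.8 width 21 black 240 59
125 redpk 254 11 cen 253.6 width 23 black 240 58
135 redpk 252 11 cen 252.7 width 23 black 241 56
145 redpk 253 10 cen 253.1 width 24 black 241 58
155 redpk 253 8 cen 253.7 width 24 black 240 59
165 redpk 256 9 cen 256.0 width 25 black 240 61
175 redpk 256 17 cen 256.5 width 29 black 240 62
185 redpk 257 27 cen 256.3 width 31 black 240 58
195 redpk 257 27 cen 256.4 width 31 black 240 53
205 redpk 259 18 cen 258.7 width 24 black 240 45
215 redpk 260 9 cen 259.8 width 21 black 240 33
225 redpk 259 3 cen 259.6 width 15 black 236 21
0.08 149 [-0.0129  0.0151  0.04  ]
0.09 124 [-0.0112  0.0159  0.0504]
0.1 144 [-0.0163  0.0227  0.0599]
0.11 148 [-0.0198  0.0222  0.0637]
0.12 169 [-0.0206  0.0237  0.0643]
0.13 171 [-0.02    0.0273  0.0636]
0.14 155 [-0.0159  0.0289  0.0605]
0.15 146 [-0.0106  0.0339  0.0548]
0.16 140 [-0.0029  0.0268  0.045 ]
0.17 29 [0.0207 0.0387 0.042 ]
```

>>> drive_tool(rows=[[-0.0004,-0.0016,-0.0002,0],[-0.0008,-0.0033,-0.0003,0],[-0.0008,-0.0033,-0.0003,0],[-0.0008,-0.0033,-0.0003,0],[-0.0008,-0.0033,-0.0003,0],[-0.0008,-0.0033,-0.0003,0],[-0.0008,-0.0033,-0.0003,0],[-0.0008,-0.0033,-0.0003,0],[-0.0008,-0.0033,-0.0003,0],[-0.0008,-0.0033,-0.0003,0]])

```text
time_s: 28.12
tool_pos: [0.5657, -0.2111, 0.4034]
orientation: [0.0, 0.786, 0.618, 0.001]
contact_force: [-0.2, 2.3, 7.3]
grip_width: 0.0138
grip_force: 45.1
```

>>> drive_tool(rows=[[0,0,0,0],[0,0,0,0],[0,0,0,0],[0,0,0,0],[0,0,0,0],[0,0,0,0],[0,0,0,0],[0,0,0,0],[0,0,0,0],[0,0,0,0]])

```text
time_s: 28.95
tool_pos: [0.5657, -0.2111, 0.4034]
orientation: [0.0, 0.786, 0.618, 0.001]
contact_force: [-1.2, 2.2, 7.1]
grip_width: 0.0136
grip_force: 45.1
```

>>> drive_tool(rows=[[0,0,0,0],[0,0,0,0],[0,0,0,0],[0,0,0,0],[0,0,0,0],[0,0,0,0],[0,0,0,0],[0,0,0,0],[0,0,0,0],[0,0,0,0]])

```text
time_s: 29.78
tool_pos: [0.5657, -0.2111, 0.4033]
orientation: [0.0, 0.786, 0.618, 0.001]
contact_force: [-0.9, 2.0, 6.4]
grip_width: 0.0134
grip_force: 45.1
```

```bash
python3 -c "
from h import *
report('a8.npy')
p=r.camera_params('scene');yw=np.radians(-13.7);S0=np.array([.5728,-.1815,.055]);ey=np.array([-np.sin(yw),np.cos(yw)])
s=r.state()['tool_pos'];l8=np.arctan2(-(s[:2]-S0[:2])@ey,s[2]-.2097)
for i,l in enumerate((0,.2206,.3393,.167,.1193,.1384,.1476,l8)):
    g=rect(np.load('a%d.npy'%(i+1)),p,S0+np.r_[-ey*.126*np.sin(l),.126*np.cos(l)],yw)
    x=np.arange(200,300);B=g[70:151,200:300,0];K=np.clip(np.median(B,1)[:,None]-B-20,0,None);xb=(K*x).sum()/K.sum()
    T=g[12:60,200:300];w=T[:,:,0]-(T[:,:,1]+T[:,:,2])/2;w=np.clip(w-np.median(w)-15,0,None)
    yy=np.arange(12,60)[:,None];print(i+1,round(l,4),'black',xb.round(2),'tip',((w*x).sum()/w.sum()).round(2),((w*yy).sum()/w.sum()).round(1),'diff',((w*x).sum()/w.sum()-xb).round(2))
"
```

```text
[ 0.56568536 -0.21111672  0.40336433] [-1.16  2.85  6.62] [0.87 0.13 0.04] 30.2833 lean 0.15600028630741514 R 0.19604497700130974 yaw -13.659260304455076
15 redpk 251 38 cen 250.9 width 27 black 319 14
25 redpk 248 60 cen 248.2 width 29 black 319 33
35 redpk 246 66 cen 246.1 width 29 black 319 43
45 redpk 245 56 cen 245.1 width 29 black 318 28
55 redpk 245 36 cen 245.0 width 29 black 243 34
65 redpk 246 18 cen 245.7 width 27 black 241 54
75 redpk 247 7 cen 247.0 width 19 black 240 63
85 redpk 282 1 cen 271.9 width 24 black 240 67
95 redpk 187 1 cen 211.8 width 26 black 240 69
105 redpk 251 1 cen 252.6 width 13 black 240 68
115 redpk 251 3 cen 252.3 width 18 black 240 66
125 redpk 251 6 cen 251.3 width 19 black 241 64
135 redpk 250 10 cen 249.7 width 21 black 241 62
145 redpk 249 12 cen 248.5 width 22 black 241 59
155 redpk 249 11 cen 248.1 width 23 black 242 57
165 redpk 252 12 cen 254.1 width 28 black 242 57
175 redpk 258 22 cen 258.3 width 30 black 241 59
185 redpk 257 38 cen 257.5 width 30 black 240 59
195 redpk 257 43 cen 257.0 width 29 black 238 54
205 redpk 257 31 cen 257.6 width 26 black 237 44
215 redpk 257 14 cen 258.3 width 24 black 238 34
225 redpk 256 4 cen 257.8 width 21 black 235 21
1 0 black 242.28 tip 226.23 40.8 diff -16.05
2 0.2206 black 239.61 tip 254.38 39.7 diff 14.77
3 0.3393 black 236.45 tip 268.78 41.6 diff 32.33
4 0.167 black 234.88 tip 245.57 36.6 diff 10.69
5 0.1193 black 236.34 tip 237.37 32.7 diff 1.03
6 0.1384 black 239.43 tip 244.04 36.6 diff 4.61
7 0.1476 black 240.65 tip 244.04 34.0 diff 3.4
8 0.156 black 240.49 tip 246.7 35.5 diff 6.21
```

```bash
python3 -c "
from h import *
s=r.state();print(s['tool_pos'],s['contact_force'],s['grip_width'],s['time_s']);print(r.sign_off())"
```

```text
[ 0.56568536 -0.21111672  0.40336433] [-1.15788032  2.84698738  6.62226467] 0.013760967254213007 30.2833
the job is handed in; nothing more can be done
None
```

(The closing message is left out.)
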